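Clamp a reground drill bit and hold the hand microscope over its point

ROBOT

A 6-joint arm with a two-finger parallel gripper is mounted at the origin on the work surface. World frame = base frame: x ahead of the robot, y to its left, z up, the work surface at z = 0. Lengths are in mm, angles in degrees, forces in N, time in s.
With the tool pointing down it reaches from about 300 to 850 mm from the base axis. Payload 4.2 kg.
Tool frame: the origin (TCP) lies between the finger pads; the fingertips stand 19 mm ahead of it and the grasp point (between the pads) is the TCP; z points along the fingers, x is the direction in which the jaws open and shut, and the axes are right-handed (so a half turn about z gives the same grasp; the last joint's range is limited). The gripper opens to 91 mm and grips with 3 to 60 N. Pads are 32 mm wide; open, the fingers measure 118 mm over their backs; the gripper's body (76 mm by 178 mm) begins 60 mm behind the grasp point.
Start: joints at [71.562, 18.312, 89.639, -0, 72.044, -1.146], TCP at [170.914, 549.026, 232.976] pointing down, gripper open.
Joint ranges: [-177.97, 177.97], [-48.28, 115.42], [12.27, 149.76], [-77.06, 257.06], [2.81, 150.46], [-146.56, 146.56]. Speed limits (degrees/s): [147.25, 147.25, 180, 180, 180, 180].

INTERFACE

Orientations are given as [roll, pitch, yaw] about the fixed x, y, z axes, in that order (R = Rz(yaw) Ry(pitch) Rx(roll)).
In Python, from workcell import sensors, grab_frame, env gives the robot as it stands.
- The arm moves only by the tool servo_tool, never from a script. Its argument "motion" is one flat list of numbers, 7 for each row, row after row: the shift along the world's x, y, z in mm, then the turn, a rotation vector about the world's x, y, z in rad, then the opening in per cent of the stroke, from 0 (shut) to 100 (fully open). In form: [x, y, z, rx, ry, rz, grip, x, y, z, rx, ry, rz, grip, ...]. A call has 1 to 10 rows; each row shifts and turns the commanded pose from where the row before left it; what a row does not reach is not made up. A row lasts 1/12 s, in which the tool goes at most 41.7 mm and 7.16 degrees, less where a joint would pass 70% of its speed; a pose out of reach is approached as far as the arm can. A call with a gripper value outside its range is refused whole. The fingers move at their own pace and stop on an object; "newtons" is the grip in N (left out, the last holds). Time passes only in rows, so rows that do not move let the fingers close. It gives the time, the measured TCP pose, the force and the opening at its end, in the units of the state.
- sensors.state(): the state, without advancing time (a new reading comes with each control period).
- grab_frame(name): name is "scene" or "top" or "wrist"; returns a dict with "image" (384x512x3 uint8, red, green, blue), "depth" (384x512 float32, mm along the optical axis (not along the pixel's ray), 0 where there is no reading), "fx", "fy", "cx", "cy" (pixels), "extrinsics" (4x4, takes a point from camera to world coordinates); the wrist camera has in their place "T_tool_cam" (4x4, takes a point from camera to tool coordinates, whose origin is the TCP and whose axes are the tool frame's). Camera axes: x right, y up, looking along -z (the intrinsics and any distortion apply to the point x, -y, -z); pixel columns grow to the right and rows downward; lengths in mm; the calibration is good to about 2 mm. A picture is of the moment at which its call begins: read the wrist's pose just before it.
- env.job_done(): hands the job in, once; it reports no verdict.
The state is a dict: "time_s": time; "qpos": joint angles; "qvel": joint speeds; "effort": joint torques, N m; "ee_pos": TCP position; "ee_rot": TCP orientation; "force": force on the tool from outside, world axes, zero at the start; "torque": the same for the moment, N m; "gripper_width": finger opening in mm.
Only numpy, scipy, OpenCV 4.12 (cv2) and the standard library are available. Lean on these libraries where they do the work, as an engineer would, in place of code of your own. Each camera call takes 0.05 s, during which the arm holds its last target.

TASK

The reground drill bit stands loose, point up, in the bench chuck: turn the chuck's knurled ring clockwise (seen from above) until the three jaws have closed tight on the bit. Then lift the hand microscope out of its cup stand, carry it clear of the lever press and the two bottles in between without knocking them, and hold it upright, centred over the bit's point with its nose about a centimetre above it. Never let the microscope touch the bit or the chuck; finish while still holding it there, gripped and still.

Things in the scene. Friction and masses are not known exactly. Their poses are not given: they have to be found in the camera images.
- ring_mid (a point): Knurled steel ring of the bench chuck, 56 mm in diameter, 22 mm high (40 to 62 mm above the bench). This point is on the chuck's vertical axis, halfway up the ring, 51 mm above the bench. The ring can be gripped across its diameter from above, with the bit standing up between the fingers.
- chuck: The bench chuck: small steel three-jaw chuck, bore upwards, fixed on a 104 x 104 x 8 mm dark plate. Origin at bench level on its axis. Below the ring its neck is 50 mm in diameter down to 22 mm above the bench, flaring to 80 mm at 14 mm. Face 67 mm above the bench; the jaws rise to 78 mm and reach at most 26 mm from the axis.
- chuck_ring (a joint): Angle of the knurled ring, rad, growing clockwise seen from above. 0 = jaws fully open; the three jaws move in together 4 mm per rad and meet the bit at about 1.45; the ring stops at 1.65, tight. It turns stiffly (about 0.2 N m, more once the jaws bite) and stays where it is left.
- jaw0: One of three equal steel jaws on the chuck's face (8 mm wide, 11 mm high), 120 degrees apart, sliding towards the axis as the ring turns. Origin on the chuck's axis at bench level.
- jaw1: The second jaw, as jaw0.
- jaw2: The third jaw, as jaw0.
- bit_tip (a point): Point of the drill bit: a steel twist drill, 10 mm in diameter and 86 mm long, standing shank down in the chuck's bore (loose, about 12 mm across) with its point up, about 94 mm above the bench, 16 mm above the jaws. z runs up along the bit.
- scope_mid (a point): Centre of the cordless hand microscope, half-way up: an upright grey cylinder 32 mm in diameter, 118 mm long, about 0.14 kg; its lowest 24 mm is a clear nose of 26 mm diameter. z runs along it from nose to top, which are 59 mm below and above this point. It starts nose down in the cup stand, this point 69 mm above the bench.
- scope_nose (a point): Centre of the microscope's flat nose end (its lowest face), 59 mm below scope_mid along its axis.
- stand: Cup stand of the microscope, fixed on the bench: a black disc 92 mm in diameter and 10 mm thick with an upright tube, 45 mm outside and 37 mm inside diameter, whose rim is 40 mm above the bench. Origin at bench level on its axis.
- press: Hand lever press, fixed, between chuck and stand: a steel plate 160 mm (its x) x 84 mm (its y) x 10 mm with a white column and overhanging head, ram top 137 mm above the bench. Its bent lever with a black ball on the -y side reaches 162 mm above the bench. Origin at bench level in the middle of the plate.
- press_lever (a joint): Angle of the press's lever, rad, 0 as it stands; to be left there.
- bottle_far_mid (a point): Half-way up a capped bottle 48 mm in diameter and 125 mm high that stands loose on the bench beyond the press; to be left alone.
- bottle_near_mid (a point): Half-way up the like bottle on the robot's side of the press; to be left alone.
Things that resemble listed ones, but are neither listed nor needed, are in the scene too. Leave any yellow look-alike of the press alone.

How it is judged (in metres and radians):
On the way, in this order (a step that is already met when the one before it is completed fails the run):
1. the three jaws are closed tight on the bit while the microscope is still in its stand (value of joint chuck_ring above 1.42 rad and contact force between each of jaw0, jaw1, jaw2 and bit above 2 N and horizontal distance between scope_nose and stand below 0.01 m), for 0.2 s.
2. the microscope is lifted clear out of its stand (height (world z) of scope_nose above 0.045 m and contact force between scope and stand below 0.1 N and contact force between scope and the fingers above 0.5 N), for 0.1 s.
At the end, for the whole second after the job is handed in: Jaws tight on the bit (ring over 1.42 rad, each jaw over 1.5 N), bit upright and fully down; gripper alone carries the microscope, still, upright within 5.7 degrees, nose 4 to 17 mm above the bit's point and within 5 mm sideways, touching nothing else; bottles standing (value of joint chuck_ring above 1.42 rad and contact force between each of jaw0, jaw1, jaw2 and bit above 1.5 N and height (world z) of bit_tip between 0.088 and 0.1 m and angle between bit_tip's own z axis and vertical below 0.08 rad and z of scope_nose in the frame of bit_tip between 0.004 and 0.017 m and horizontal distance between scope_nose and bit_tip below 0.005 m and angle between each of scope_nose, bottle_far_mid, bottle_near_mid's own z axis and vertical below 0.1 rad and contact force between scope and the fingers above 0.5 N and contact force between scope and bit below 0.05 N and contact force between scope and stand below 0.05 N and contact force between scope and press below 0.05 N and linear speed of scope below 0.02 m/s); the arm keeps its last pose, push and grip.
It fails at once if the microscope touches the bit or the chuck (contact force between scope and bit above 0.3 N or contact force between scope and chuck above 0.3 N).
It fails at once if a bottle is knocked (shifted more than 15 mm or tipped) (distance of any of bottle_far_mid, bottle_near_mid from where it was at the start of the episode above 0.015 m).
It fails at once if the press is knocked or its lever moved (value of joint press_lever above 0.12 rad or value of joint press_lever below -0.12 rad or contact force between any of scope, the fingers, the arm and press above 3 N).
It also fails if it takes over 64 s, if anything falls off the work surface, if the arm or the gripper's body presses on something with over 40 N, if the wrist force passes 120 N, or if a joint passes its speed limit or range.

## Working session

There is one attempt and no reset: what is moved stays moved. The work goes in short steps, Python scripts to look and compute and a tool call to move; the robot and the scene stay as the last step left them, time stands still between calls to the robot, and variables do not carry over. Pictures are saved under pics/ and viewed, and the job is handed in when it is done.

Besides the shell and the picture viewer there is one more tool, called by a JSON object that holds its "op" and its "data". servo_tool: Moves the arm, as the interface text tells. Its arguments: {"type":"object","properties":{"motion":{"type":"array"},"newtons":{"type":"number"}},"required":["motion"]}

```bash
ls; mkdir -p pics
python3 - <<'E'
from workcell import sensors, grab_frame, env
import cv2,numpy as np
print(sensors.state())
for n in ("scene","top","wrist"):
    f=grab_frame(n); cv2.imwrite(f"pics/{n}0.png",f["image"][:,:,::-1])
    np.savez(f"{n}0.npz",**f)
    print(n,[ (k,v) for k,v in f.items() if k not in("image","depth")])
E
```

```text
pics
{'time_s': 0.0, 'qpos': array([ 7.15627799e+01,  1.83505305e+01,  8.97057918e+01, -1.58318222e-04,
        7.20426448e+01, -1.14643552e+00]), 'qvel': array([ 0.00114899, -0.01154311, -0.00707919, -0.00213493,  0.07290788,
        0.02785191]), 'effort': array([ 4.66742895e-04, -4.12448502e+01, -2.31971258e+01,  7.26745580e-02,
        4.58617788e-02, -1.43189372e-04]), 'ee_pos': array([170.7609079 , 548.57427835, 232.13553795]), 'ee_rot': array([-1.79998170e+02,  9.89501968e-02,  7.27092660e+01]), 'force': array([0.18909604, 0.20570517, 0.38088363]), 'torque': array([0.02160706, 0.02139721, 0.02212187]), 'gripper_width': 91.54315194806112}
scene [('fx', 469.8579386226716), ('fy', 469.8579386226716), ('cx', 257.815305821633), ('cy', 188.58024038396653), ('extrinsics', array([[ 8.31355770e-01, -4.02461681e-01,  3.83239062e-01,
         1.03775863e+03],
       [ 5.55557163e-01,  6.19576099e-01, -5.54510320e-01,
        -7.87807110e+02],
       [-1.42766076e-02,  6.73906561e-01,  7.38678635e-01,
         1.01855988e+03],
       [ 0.00000000e+00,  0.00000000e+00,  0.00000000e+00,
   
[... 272 characters left out ...]
63218e-02,  1.42017898e-02,
        -9.50842376e+01],
       [ 1.21030431e-02,  8.66822435e-02,  9.96162489e-01,
         1.21919044e+03],
       [ 0.00000000e+00,  0.00000000e+00,  0.00000000e+00,
         1.00000000e+00]]))]
wrist [('fx', 280.7852665176826), ('fy', 280.7852665176826), ('cx', 257.3922499994483), ('cy', 195.83324256735656), ('T_tool_cam', array([[ 9.99999550e-01,  5.71634426e-04,  7.56823969e-04,
         8.67222928e-01],
       [ 7.37547293e-04, -9.70376391e-01, -2.41597013e-01,
        -6.82366325e+01],
       [ 5.96298941e-04,  2.41597463e-01, -9.70376376e-01,
        -1.49903263e+02],
       [ 0.00000000e+00,  0.00000000e+00,  0.00000000e+00,
         1.00000000e+00]]))]
```

View pics/scene0.png

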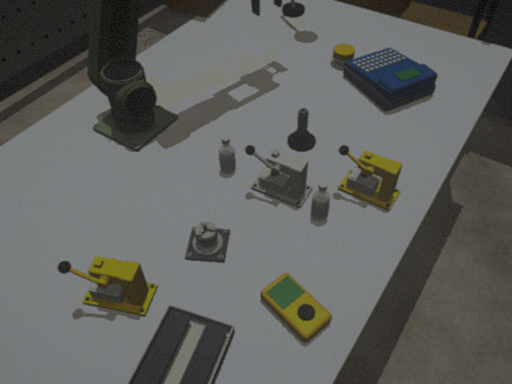

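View pics/top0.png

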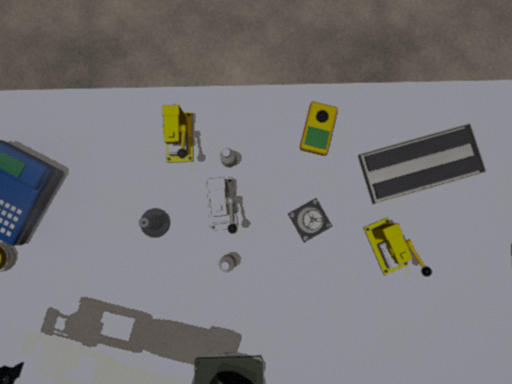

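View pics/wrist0.png

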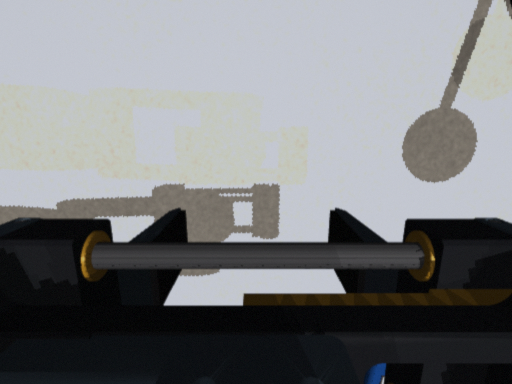

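The scene camera shows the chuck near (208,240), the white press (285,175), bottles (227,157) and (320,203), and the microscope stand (302,130). In the top view these are at (310,220), (220,203), (228,157)/(227,263) and (155,223). Next I'll measure them.

```bash
cat > h.py <<'E'
import numpy as np,cv2
def cloud(f,T=None):
    T=f["extrinsics"] if T is None else T
    d=np.asarray(f["depth"],float); v,u=np.mgrid[:d.shape[0],:d.shape[1]]
    x=(u-f["cx"])/f["fx"]*d; y=-(v-f["cy"])/f["fy"]*d
    P=np.stack([x,y,-d,np.ones_like(d)],-1)@np.asarray(T).T
    P=P[...,:3]; P[d<=0]=np.nan
    return P
def proj(f,p):
    c=np.linalg.inv(f["extrinsics"])@np.append(p,1); 
    return f["cx"]+f["fx"]*c[0]/-c[2], f["cy"]+f["fy"]*c[1]/c[2]
def crop(f,u0,u1,v0,v1,s,name):
    im=f["image"][v0:v1,u0:u1,::-1]; cv2.imwrite(name,cv2.resize(im,None,fx=s,fy=s,interpolation=cv2.INTER_CUBIC))
E
python3 - <<'E'
from h import *
for n in("top","scene"):
    f=dict(np.load(n+"0.npz")); P=cloud(f)
    if n=="top": R={"chuck":(285,335,195,245),"stand":(135,175,203,243),"press":(200,242,170,240),"bfar":(218,240,145,168),"bnear":(217,238,250,275)}
    else: R={"chuck":(183,235,215,265),"stand":(283,320,100,155),"press":(243,315,140,208),"bfar":(308,333,180,222),"bnear":(215,240,135,176)}
    for k,(a,b,c,d) in R.items():
        Q=P[c:d,a:b].reshape(-1,3);Q=Q[~np.isnan(Q[:,0])]
        print(n,k)
        for lo,hi in((4,9),(9,20),(20,36),(36,45),(45,64),(64,75),(75,85),(85,120),(120,135),(135,200)):
            S=Q[(Q[:,2]>lo)&(Q[:,2]<hi)]
            if len(S)>2: print("  ",lo,hi,len(S),"mean",S.mean(0).round(1),"min",S.min(0)[:2].round(0),"max",S.max(0).round(0))
        print("  floor",np.median(Q[Q[:,2]<4][:,2]) if (Q[:,2]<4).any() else None)
f=dict(np.load("top0.npz"));crop(f,120,350,130,290,3,"pics/topc.png")
f=dict(np.load("scene0.npz"));crop(f,170,345,95,270,3,"pics/scenec.png")
E
```

```text
top chuck
   4 9 396 mean [ 512.2 -267.8    6.5] min [ 435. -345.] max [ 591. -188.    9.]
   9 20 472 mean [ 511.3 -262.3   13.4] min [ 446. -331.] max [ 580. -201.   20.]
   20 36 44 mean [ 509.7 -250.8   21.9] min [ 474. -298.] max [ 548. -230.   25.]
   45 64 46 mean [ 512. -258.   58.] min [ 483. -292.] max [ 541. -238.   64.]
   64 75 205 mean [ 512.  -264.8   68.4] min [ 486. -291.] max [ 537. -240.   75.]
   75 85 31 mean [ 512.  -266.5   78. ] min [ 495. -290.] max [ 534. -256.   83.]
   85 120 8 mean [ 512.2 -266.6   91.2] min [ 510. -270.] max [ 516. -263.   97.]
  floor 0.5720187036415609
top stand
   4 9 184 mean [515.1 210.6   6.8] min [454. 159.] max [575. 281.   9.]
   9 20 323 mean [513.7 211.9  11.6] min [470. 173.] max [560. 261.  17.]
   20 36 24 mean [515.  204.2  27.2] min [495. 197.] max [535. 226.  36.]
   36 45 48 mean [513.3 209.2  39.8] min [495. 197.] max [535. 230.  44.]
   45 64 16 mean [512.5 206.8  53.5] min [498. 202.] max [528. 219.  63.]
   64 75 14 mean [516.  205.9  69.6] min [501. 203.] max [528. 211.  74.]
   75 85 7 mean [512.3 207.5  81.7] min
[... 5170 characters left out ...]
 bnear
   4 9 66 mean [366.5  24.7   5.4] min [279. -44.] max [429. 124.   9.]
   9 20 38 mean [396.3 -19.3  14. ] min [372. -31.] max [412.  11.  19.]
   20 36 59 mean [396.4 -19.4  27.6] min [369. -31.] max [411.  10.  36.]
   36 45 38 mean [397.  -18.9  40.8] min [371. -30.] max [410.   4.  45.]
   45 64 80 mean [396.2 -19.6  55.7] min [363. -32.] max [411.   9.  64.]
   64 75 41 mean [398.9 -16.6  69.5] min [370. -29.] max [410.  12.  75.]
   75 85 64 mean [393.2 -17.2  80.2] min [363. -32.] max [410.  11.  85.]
   85 120 114 mean [390.9 -11.8  97.2] min [368. -27.] max [406.   8. 120.]
   120 135 42 mean [386.6  -7.5 125.3] min [374. -17.] max [397.   6. 129.]
  floor 0.6588775587175633
```

```bash
sleep 1
```

```text
(no output)
```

View pics/topc.png

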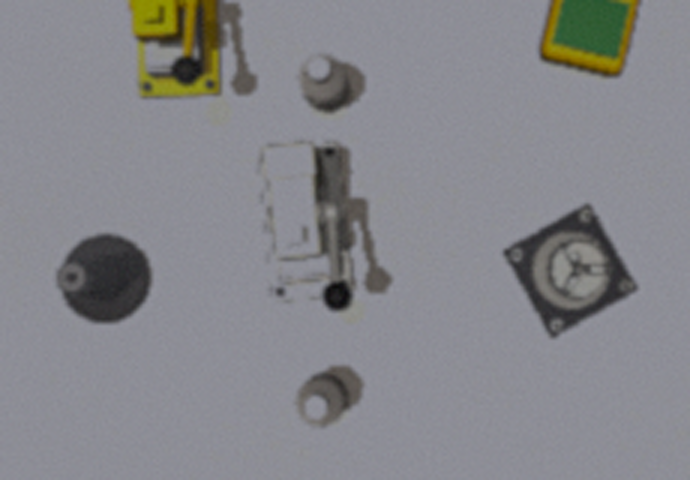

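View pics/scenec.png

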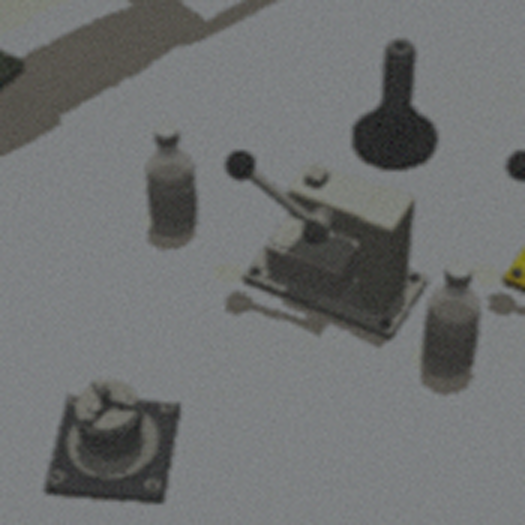

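Both cameras agree: chuck axis about (512,-266), stand about (515,217), press about (568,0), and bottles (707,-14) and (388,-7). I'll move above the chuck and wind the wrist back so one stroke can turn the ring fully.

{"op": "servo_tool", "data": {"motion": [5, -12, 0, 0, 0, -0.02, 100, 11.5, -27.5, 0, 0, 0, -0.03, 100, 11.5, -27.5, 0, 0, 0, -0.03, 100, 11.5, -27.5, 0, 0, 0, -0.03, 100, 11.5, -27.5, 0, 0, 0, -0.03, 100, 11.5, -27.5, 0, 0, 0, -0.03, 100, 11.5, -27.5, 0, 0, 0, -0.03, 100, 11.5, -27.5, 0, 0, 0, -0.03, 100, 11.5, -27.5, 0, 0, 0, -0.03, 100, 11.5, -27.5, 0, 0, 0, -0.03, 100]}}

```text
time_s: 0.98
ee_pos: [279.3, 287.1, 232.9]
ee_rot: [180.0, 0.0, 56.0]
force: [0.2, 0.2, 0.1]
gripper_width: 91.4
```

{"op": "servo_tool", "data": {"motion": [11.5, -27.5, 0, 0, 0, -0.03, 100, 11.5, -27.5, 0, 0, 0, -0.03, 100, 11.5, -27.5, 0, 0, 0, -0.03, 100, 11.5, -27.5, 0, 0, 0, -0.03, 100, 11.5, -27.5, 0, 0, 0, -0.03, 100, 11.5, -27.5, 0, 0, 0, -0.03, 100, 11.5, -27.5, 0, 0, 0, -0.03, 100, 11.5, -27.5, 0, 0, 0, -0.03, 100, 11.5, -27.5, 0, 0, 0, -0.03, 100, 11.5, -27.5, 0, 0, 0, -0.03, 100]}}

```text
time_s: 1.82
ee_pos: [393.8, 12.5, 233.0]
ee_rot: [180.0, 0.0, 38.7]
force: [-0.1, 0.9, 0.3]
gripper_width: 91.1
```

{"op": "servo_tool", "data": {"motion": [11.5, -27.5, 0, 0, 0, -0.03, 100, 11.5, -27.5, 0, 0, 0, -0.03, 100, 11.5, -27.5, 0, 0, 0, -0.03, 100, 11.5, -27.5, 0, 0, 0, -0.03, 100, 11.5, -27.5, 0, 0, 0, -0.03, 100, 11.5, -27.5, 0, 0, 0, -0.03, 100, 11.5, -27.5, 0, 0, 0, -0.03, 100, 11.5, -27.5, 0, 0, 0, -0.03, 100, 11.5, -27.5, 0, 0, 0, -0.03, 100, 11.5, -27.5, 0, 0, 0, -0.03, 100]}}

```text
time_s: 2.65
ee_pos: [508.6, -262.1, 232.8]
ee_rot: [-180.0, 0.0, 21.6]
force: [-0.6, -0.9, 0.2]
gripper_width: 91.0
```

```bash
cat >> h.py <<'E'
from scipy.spatial.transform import Rotation as Rn
def wcloud(f,s):
    T=np.eye(4);T[:3,:3]=Rn.from_euler("xyz",s["ee_rot"],degrees=True).as_matrix();T[:3,3]=s["ee_pos"]
    f["extrinsics"]=T@np.asarray(f["T_tool_cam"]); return cloud(f)
E
python3 - <<'E'
from workcell import sensors, grab_frame
from h import *
s=sensors.state();f=grab_frame("wrist");P=wcloud(f,s)
print(s["ee_pos"],s["ee_rot"],s["qpos"].round(1))
cv2.imwrite("pics/w1.png",f["image"][:,:,::-1])
Q=P.reshape(-1,3);Q=Q[~np.isnan(Q[:,0])];Q=Q[(abs(Q[:,0]-512)<70)&(abs(Q[:,1]+266)<70)]
for lo,hi in((6,12),(12,20),(42,60),(60,64),(64,70),(75,80),(82,100)):
    S=Q[(Q[:,2]>lo)&(Q[:,2]<hi)]
    if len(S)>2: print(lo,hi,len(S),S.mean(0).round(1),S.min(0).round(1),S.max(0).round(1))
def fit(S):
    A=np.c_[2*S[:,:2],np.ones(len(S))];x=np.linalg.lstsq(A,(S[:,:2]**2).sum(1),rcond=None)[0];return x[:2],np.sqrt(x[2]+x[0]**2+x[1]**2)
S=Q[(Q[:,2]>42)&(Q[:,2]<58)]
if len(S)>10: print("ring",fit(S))
print([proj(f,p) for p in ([512,-266,94],[512,-266,67])])
E
```

```text
[ 508.62637448 -262.10502213  232.81390609] [-1.79970043e+02  3.47267040e-02  2.15510087e+01] [-28.4  18.1  90.   -0.   72.  -50. ]
6 12 1610 [ 508.1 -259.4    7.3] [ 442.6 -331.1    6. ] [ 577.4 -196.4   12. ]
12 20 916 [ 504.8 -247.6   15. ] [ 453.2 -322.8   12. ] [ 573.5 -202.5   20. ]
42 60 186 [ 505.1 -247.5   55.1] [ 482.6 -290.8   42.8] [ 539.8 -233.8   60. ]
60 64 116 [ 506.9 -256.1   62.5] [ 484.1 -288.1   60. ] [ 535.7 -235.4   64. ]
64 70 1152 [ 510.9 -261.4   65.3] [ 485.1 -288.9   64. ] [ 537.6 -236.3   70. ]
75 80 151 [ 510.9 -262.4   75.9] [ 494.6 -280.9   75. ] [ 528.2 -250.1   79.4]
82 100 70 [ 510.6 -262.3   87.8] [ 506.3 -268.2   82.2] [ 515.3 -257.8   92.4]
ring (array([ 511.33808119, -262.74488443]), np.float64(28.32626157066217))
[(np.float64(259.10662918387254), np.float64(197.32186432785596)), (np.float64(258.97547876526136), np.float64(191.55925275763008))]
```

View pics/w1.png

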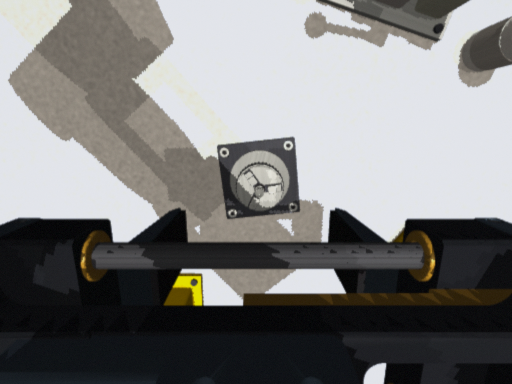

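The wrist view has the chuck face at (260,185). It reads about 2 mm low in z, which matches the stated calibration error. I'll cross-check the circle fits.

Run:
```python
from h import *
from scipy.optimize import least_squares
for n in("top","scene"):
    f=dict(np.load(n+"0.npz")); P=cloud(f); Q=P.reshape(-1,3);Q=Q[~np.isnan(Q[:,0])]
    def fit(c,z0,z1,r):
        S=Q[(Q[:,2]>z0)&(Q[:,2]<z1)&(np.hypot(Q[:,0]-c[0],Q[:,1]-c[1])<r+6)][:,:2]
        g=lambda p:np.hypot(S[:,0]-p[0],S[:,1]-p[1])-r
        x=least_squares(g,c,loss="soft_l1");return x.x.round(1),len(S),np.abs(g(x.x)).mean().round(2)
    print(n,"ring",fit((512,-265),42,60,28),"scope",fit((515,217),50,115,16),"tube",fit((515,217),14,36,22.5))
    for c,k,z0,z1,r in(((512,-265),"face",63,72,28),((515,217),"scopetop",122,134,18),((515,217),"disc",7,14,46),((512,-265),"tip",86,100,8)):
        S=Q[(Q[:,2]>z0)&(Q[:,2]<z1)&(np.hypot(Q[:,0]-c[0],Q[:,1]-c[1])<r+5)];print(k,S.mean(0).round(1),((S.min(0)+S.max(0))/2).round(1))
```

```text
top ring (array([ 512.4, -266.4]), 27, np.float64(0.55)) scope (array([514.7, 219.2]), 63, np.float64(0.41)) tube (array([515.3, 219.4]), 37, np.float64(1.94))
face [ 511.7 -265.3   67.7] [ 511.7 -265.8   67.6]
scopetop [514.7 217.4 127.7] [515.2 216.6 128. ]
disc [513.3 212.1  10.5] [515.4 218.8  10.5]
tip [ 512.2 -266.6   91.2] [ 512.5 -266.3   92.1]
scene ring (array([ 509.1, -263.2]), 93, np.float64(1.02)) scope (array([511.1, 221.7]), 166, np.float64(1.64)) tube (array([511.9, 221.5]), 82, np.float64(1.92))
face [ 511.6 -266.    67.6] [ 511.4 -264.    67.4]
scopetop [514.  215.9 127.6] [513.3 218.9 127.8]
disc [517.3 209.8  10.7] [511.9 219.   10.5]
tip [ 510.3 -265.    91.2] [ 510.8 -264.4   90.8]
```

Estimates: chuck (511.5,-265), stand (514.5,218.5). Descending over the ring.

{"op": "servo_tool", "data": {"motion": [1, -1, -15, 0, 0, 0, 100, 1, -1, -20, 0, 0, 0, 100, 1, -1, -20, 0, 0, 0, 100, 0, 0, -20, 0, 0, 0, 100, 0, 0, -20, 0, 0, 0, 100, 0, 0, -15, 0, 0, 0, 100, 0, 0, -10, 0, 0, 0, 100, 0, 0, 0, 0, 0, 0, 100], "newtons": 60}}

```text
time_s: 3.37
ee_pos: [510.4, -262.8, 110.9]
ee_rot: [-179.8, 0.2, 21.7]
force: [-0.6, -0.2, 0.3]
gripper_width: 90.9
```

Run:
```python
from workcell import sensors, grab_frame
from h import *
s=sensors.state();f=grab_frame("wrist");P=wcloud(f,s)
print(s["ee_pos"],s["ee_rot"])
cv2.imwrite("pics/w2.png",f["image"][:,:,::-1])
Q=P.reshape(-1,3);Q=Q[~np.isnan(Q[:,0])];Q=Q[(abs(Q[:,0]-512)<70)&(abs(Q[:,1]+266)<70)]
for lo,hi in((42,60),(62,70),(82,100)):
    S=Q[(Q[:,2]>lo)&(Q[:,2]<hi)]
    if len(S)>2: print(lo,hi,len(S),S.mean(0).round(1),((S.min(0)+S.max(0))/2).round(1),S.max(0).round(1))
```

```text
[ 510.42283164 -262.8096359   110.86668083] [-179.78927513    0.18453504   21.6836456 ]
42 60 467 [ 503.5 -243.6   54.1] [ 511.3 -258.1   51. ] [ 540.  -233.8   60. ]
62 70 2474 [ 508.7 -257.6   65.3] [ 511.3 -260.4   66. ] [ 537.6 -236.1   70. ]
82 100 561 [ 508.3 -255.3   92.8] [ 504.1 -254.6   91.2] [ 554.3 -225.6  100. ]
```

View pics/w2.png

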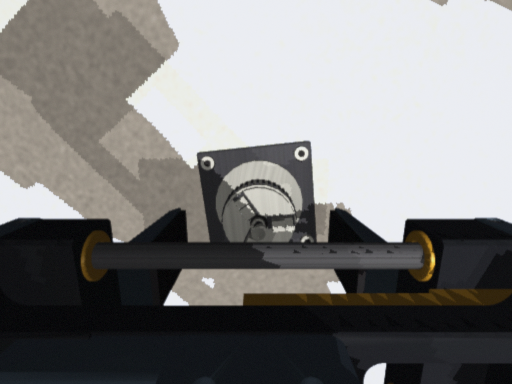

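The bit is at pixel (258,228), centred between the fingers. Continuing down to z of about 53, then closing.

{"op": "servo_tool", "data": {"motion": [0.5, -1, -10, 0, 0, 0, 100, 0.5, -1, -14, 0, 0, 0, 100, 0, 0, -14, 0, 0, 0, 100, 0, 0, -12, 0, 0, 0, 100, 0, 0, -7, 0, 0, 0, 100, 0, 0, 0, 0, 0, 0, 100], "newtons": 60}}

```text
time_s: 3.92
ee_pos: [512.9, -265.2, 55.0]
ee_rot: [-179.9, 0.1, 21.7]
force: [0.3, -0.6, 0.6]
gripper_width: 91.3
```

{"op": "servo_tool", "data": {"motion": [0, 0, 0, 0, 0, 0, 70, 0, 0, 0, 0, 0, 0, 60, 0, 0, 0, 0, 0, 0, 55, 0, 0, 0, 0, 0, 0, 50, 0, 0, 0, 0, 0, 0, 45, 0, 0, 0, 0, 0, 0, 40], "newtons": 25}}

```text
time_s: 4.42
ee_pos: [512.6, -266.0, 56.4]
ee_rot: [180.0, 0.1, 21.8]
force: [-1.7, -1.5, 0.9]
gripper_width: 55.4
```

The ring is gripped (55.4 mm) with almost no side force, so centring is good. Turning clockwise.

{"op": "servo_tool", "data": {"motion": [0, 0, 0, 0, 0, 0, 20, 0, 0, 0, 0, 0, 0, 20, 0, 0, 0, 0, 0, -0.05, 20, 0, 0, 0, 0, 0, -0.08, 20, 0, 0, 0, 0, 0, -0.08, 20, 0, 0, 0, 0, 0, -0.08, 20, 0, 0, 0, 0, 0, -0.08, 20, 0, 0, 0, 0, 0, -0.08, 20, 0, 0, 0, 0, 0, -0.05, 20], "newtons": 60}}

```text
time_s: 5.17
ee_pos: [511.5, -266.1, 56.3]
ee_rot: [179.9, 0.2, -7.0]
force: [-7.6, -3.8, 6.6]
gripper_width: 55.1
```

Run:
```python
from workcell import sensors, grab_frame
from h import *
s=sensors.state();f=grab_frame("wrist")
for k in("ee_pos","ee_rot","force","torque","qpos","gripper_width"):print(k,np.round(s[k],2))
cv2.imwrite("pics/w3.png",f["image"][:,:,::-1])
```

```text
ee_pos [ 511.52 -266.06   56.32]
ee_rot [179.93   0.2   -7.05]
force [-7.62 -3.84  6.57]
torque [-0.76  1.35  0.24]
qpos [-28.55  27.9  102.66  -0.19  49.59 -21.38]
gripper_width 55.11
```

View pics/w3.png

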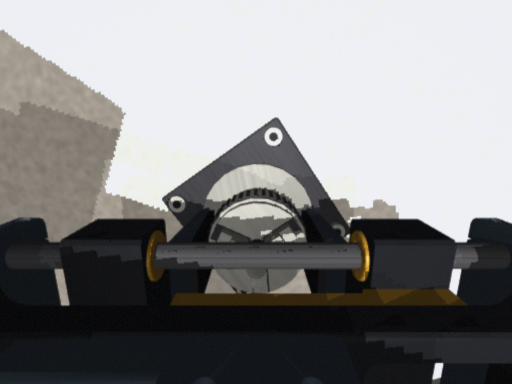

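Torque about z is 0.24 N m, which matches the ring turning with the grip. Continuing.

{"op": "servo_tool", "data": {"motion": [0, 0, 0, 0, 0, -0.08, 20, 0, 0, 0, 0, 0, -0.08, 20, 0, 0, 0, 0, 0, -0.08, 20, 0, 0, 0, 0, 0, -0.08, 20, 0, 0, 0, 0, 0, -0.08, 20, 0, 0, 0, 0, 0, -0.08, 20, 0, 0, 0, 0, 0, -0.08, 20, 0, 0, 0, 0, 0, -0.08, 20, 0, 0, 0, 0, 0, -0.08, 20, 0, 0, 0, 0, 0, 0, 20]}}

```text
time_s: 6.05
ee_pos: [510.1, -265.4, 56.3]
ee_rot: [179.7, 0.3, -48.3]
force: [-11.9, -0.9, 9.6]
gripper_width: 54.7
```

Run:
```python
from workcell import sensors, grab_frame
from h import *
s=sensors.state()
for k in("ee_pos","ee_rot","force","torque","qpos","gripper_width"):print(k,np.round(s[k],2))
```

```text
ee_pos [ 510.11 -265.37   56.33]
ee_rot [179.74   0.27 -48.29]
force [-11.94  -0.92   9.61]
torque [-0.73  1.76 -0.08]
qpos [-28.55  27.86 102.74  -0.19  49.74  19.87]
gripper_width 54.69
```

{"op": "servo_tool", "data": {"motion": [-1, 0, 0, 0, 0, -0.06, 20, -1, 0, 0, 0, 0, -0.06, 20, 0, 0, 0, 0, 0, -0.06, 20, 0, 0, 0, 0, 0, -0.06, 20, 0, 0, 0, 0, 0, -0.06, 20, 0, 0, 0, 0, 0, 0, 20]}}

```text
time_s: 6.55
ee_pos: [510.1, -264.6, 56.5]
ee_rot: [179.8, 0.1, -65.2]
force: [-6.4, 1.0, 8.1]
gripper_width: 55.1
```

Run:
```python
from workcell import sensors, grab_frame
from h import *
s=sensors.state();f=grab_frame("wrist")
for k in("ee_pos","ee_rot","force","torque","qpos","gripper_width"):print(k,np.round(s[k],2))
cv2.imwrite("pics/w4.png",f["image"][:,:,::-1])
```

```text
ee_pos [ 510.08 -264.6    56.51]
ee_rot [ 1.7984e+02  1.1000e-01 -6.5220e+01]
force [-6.39  0.97  8.14]
torque [0.07 1.12 0.87]
qpos [-2.8530e+01  2.7760e+01  1.0291e+02 -8.0000e-02  4.9510e+01  3.6740e+01]
gripper_width 55.06
```

View pics/w4.png

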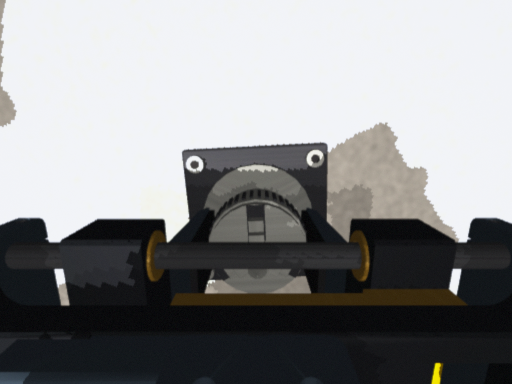

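Torque has risen to 0.87 N m at 87° of turn, so the jaws are biting. A little more.

{"op": "servo_tool", "data": {"motion": [0, 0, 0, 0, 0, -0.04, 20, 0, 0, 0, 0, 0, -0.04, 20, 0, 0, 0, 0, 0, -0.04, 20, 0, 0, 0, 0, 0, -0.04, 20, 0, 0, 0, 0, 0, 0, 20, 0, 0, 0, 0, 0, 0, 20]}}

```text
time_s: 7.1
ee_pos: [510.2, -264.3, 56.6]
ee_rot: [179.9, 0.1, -74.4]
force: [-5.9, 2.7, 8.4]
gripper_width: 55.0
```

Run:
```python
from workcell import sensors, grab_frame
from h import *
s=sensors.state();f=grab_frame("top")
for k in("ee_pos","ee_rot","force","torque","qpos","gripper_width"):print(k,np.round(s[k],2))
```

```text
ee_pos [ 510.22 -264.32   56.61]
ee_rot [ 1.7986e+02  1.1000e-01 -7.4360e+01]
force [-5.88  2.72  8.36]
torque [0.32 1.05 0.94]
qpos [-2.853e+01  2.775e+01  1.029e+02 -2.000e-02  4.952e+01  4.584e+01]
gripper_width 54.97
```

{"op": "servo_tool", "data": {"motion": [0, 0, 0, 0, 0, -0.04, 20, 0, 0, 0, 0, 0, -0.04, 20, 0, 0, 0, 0, 0, -0.04, 20, 0, 0, 0, 0, 0, 0, 20]}}

```text
time_s: 7.48
ee_pos: [510.1, -264.1, 56.6]
ee_rot: [179.8, 0.1, -81.2]
force: [-5.6, 3.1, 8.1]
gripper_width: 55.1
```

Run:
```python
from workcell import sensors, grab_frame
from h import *
s=sensors.state()
for k in("ee_pos","ee_rot","force","torque","qpos","gripper_width"):print(k,np.round(s[k],2))
```

```text
ee_pos [ 510.14 -264.15   56.62]
ee_rot [ 1.7982e+02  9.0000e-02 -8.1150e+01]
force [-5.58  3.06  8.13]
torque [0.49 1.08 1.37]
qpos [-2.8500e+01  2.7740e+01  1.0291e+02 -5.0000e-02  4.9540e+01  5.2680e+01]
gripper_width 55.13
```

Torque is now 1.37 N m at 103° of tool turn, so the ring is against its stop. Releasing, rising and inspecting.

{"op": "servo_tool", "data": {"motion": [0, 0, 0, 0, 0, 0, 40, 0, 0, 0, 0, 0, 0, 75, 0, 0, 0, 0, 0, 0, 100, 0, 0, 0, 0, 0, 0, 100, 0, 0, 8, 0, 0, 0, 100, 0, 0, 15, 0, 0, 0, 100, 0, 0, 20, 0, 0, 0, 100, 0, 0, 20, 0, 0, 0, 100, 0, 0, 20, 0, 0, 0, 100, 0, 0, 20, 0, 0, 0, 100]}}

```text
time_s: 8.32
ee_pos: [511.6, -265.5, 160.4]
ee_rot: [-180.0, -0.0, -81.4]
force: [-0.2, 0.0, 0.5]
gripper_width: 91.4
```

{"op": "servo_tool", "data": {"motion": [0, 0, 25, 0, 0, 0, 100, 0, 0, 25, 0, 0, 0, 100, 0, 0, 20, 0, 0, 0, 100, 0, 0, 0, 0, 0, 0, 100, 0, 0, 0, 0, 0, 0, 100]}}

```text
time_s: 8.73
ee_pos: [512.0, -265.8, 230.3]
ee_rot: [-179.8, -0.1, -81.4]
force: [0.4, 0.6, -1.0]
gripper_width: 91.1
```

Run:
```python
from workcell import sensors, grab_frame
from h import *
s=sensors.state();f=grab_frame("wrist");P=wcloud(f,s)
print(s["ee_pos"],s["ee_rot"],s["qpos"])
cv2.imwrite("pics/w5.png",f["image"][:,:,::-1]); u,v=map(int,proj(f,[511,-265,80]))
crop(f,u-55,u+55,v-45,v+45,6,"pics/w5c.png")
Q=P.reshape(-1,3);Q=Q[~np.isnan(Q[:,0])];Q=Q[np.hypot(Q[:,0]-511,Q[:,1]+265)<45]
for lo,hi in((60,70),(71,80),(82,100)):
    S=Q[(Q[:,2]>lo)&(Q[:,2]<hi)]
    if len(S)>2: print(lo,hi,len(S),S.mean(0).round(1),((S.min(0)+S.max(0))/2).round(1),S.max(0).round(1))
f=grab_frame("top");P=cloud(f);Q=P.reshape(-1,3);Q=Q[~np.isnan(Q[:,0])];Q=Q[np.hypot(Q[:,0]-511,Q[:,1]+265)<45]
S=Q[(Q[:,2]>82)&(Q[:,2]<100)];print("top",S)
```

```text
[ 511.95853496 -265.76625596  230.27741447] [-1.79849089e+02 -1.01383709e-01 -8.14355836e+01] [-2.85826030e+01  1.84838688e+01  8.97825532e+01  1.08765855e-02
  7.15520674e+01  5.28494217e+01]
60 70 1314 [ 513.4 -262.9   65. ] [ 512.3 -262.8   64.9] [ 539.  -236.    69.7]
71 80 248 [ 513.1 -262.6   74.4] [ 511.8 -265.7   75.4] [ 529.3 -249.6   79.7]
82 100 68 [ 512.3 -262.8   87.6] [ 511.8 -262.9   87.1] [ 516.6 -257.9   92. ]
top []
```

View pics/w5c.png

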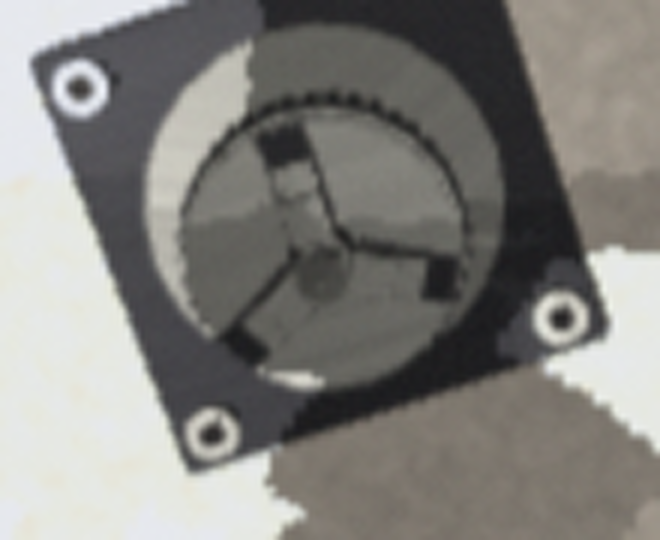

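The jaws have slid in: dark slots show behind them, and they meet the bit at the crop centre (322,272). The bit axis from the grip is about (511.8,-264), against a camera mean of (511.4,-264.7), so they agree. Next, over to the microscope at height, turning yaw to 0.

{"op": "servo_tool", "data": {"motion": [0, 12, 0, 0, 0, 0.07, 100, 0, 27, 0, 0, 0, 0.08, 100, 0, 27, 0, 0, 0, 0.08, 100, 0, 27, 0, 0, 0, 0.08, 100, 0, 27, 0, 0, 0, 0.08, 100, 0, 27, 0, 0, 0, 0.08, 100, 0, 27, 0, 0, 0, 0.08, 100, 0, 27, 0, 0, 0, 0.08, 100, 0, 27, 0, 0, 0, 0.08, 100, 0, 27, 0, 0, 0, 0.08, 100]}}

```text
time_s: 9.67
ee_pos: [510.4, -9.2, 227.3]
ee_rot: [179.9, 0.2, -35.9]
force: [-0.1, -0.3, 1.1]
gripper_width: 91.3
```

{"op": "servo_tool", "data": {"motion": [0, 27, 0, 0, 0, 0.08, 100, 0, 27, 0, 0, 0, 0.08, 100, 0, 27, 0, 0, 0, 0.08, 100, 0, 27, 0, 0, 0, 0.08, 100, 0, 27, 0, 0, 0, 0.08, 100, 0, 27, 0, 0, 0, 0.08, 100, 0, 27, 0, 0, 0, 0.08, 100, 1, 27, 0, 0, 0, 0.07, 100, 1, 13, 0, 0, 0, 0, 100, 0, 0, 0, 0, 0, 0, 100]}}

```text
time_s: 10.5
ee_pos: [513.0, 220.5, 227.4]
ee_rot: [180.0, 0.1, 0.0]
force: [-0.7, 0.5, 0.6]
gripper_width: 91.2
```

```bash
cat > st.py <<'E'
from workcell import sensors, grab_frame
from h import *
s=sensors.state();f=grab_frame("wrist");P=wcloud(f,s)
print(s["time_s"],s["ee_pos"],s["ee_rot"],s["qpos"].round(1))
cv2.imwrite("pics/w6.png",f["image"][:,:,::-1])
Q=P.reshape(-1,3);Q=Q[~np.isnan(Q[:,0])];Q=Q[np.hypot(Q[:,0]-515,Q[:,1]-218)<55]
for lo,hi in((6,12),(36,42),(60,110),(122,130)):
    S=Q[(Q[:,2]>lo)&(Q[:,2]<hi)]
    if len(S)>2: print(lo,hi,len(S),S.mean(0).round(1),((S.min(0)+S.max(0))/2).round(1),S.min(0).round(1),S.max(0).round(1))
E
python3 st.py
```

```text
10.5 [513.01370786 220.52183282 227.43880909] [1.79981771e+02 1.22922452e-01 1.11608935e-02] [22.1 17.1 92.3  0.  70.8 22. ]
6 12 2185 [515.1 232.8   8.1] [515.  224.9   9. ] [470.  182.2   6.1] [560.  267.5  12. ]
36 42 227 [515.  232.   37.9] [514.9 228.1  38.9] [493.2 211.8  36. ] [536.5 244.3  41.9]
60 110 205 [514.3 235.4  86.8] [514.2 231.9  84.9] [499.1 225.7  60. ] [529.2 238.1 109.7]
122 130 752 [514.3 223.4 125.8] [514.4 222.3 125.4] [499.8 207.7 122. ] [529.  237.  128.7]
```

View pics/w6.png

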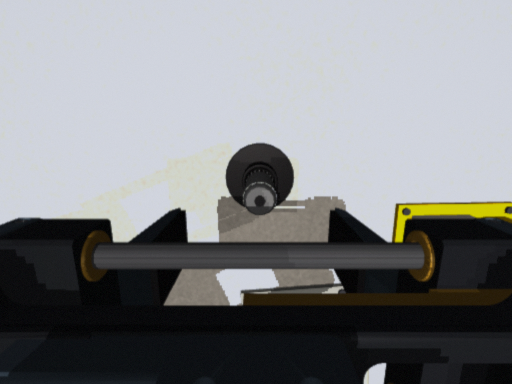

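The wrist view has the microscope top at (260,197), centred between the fingers. Cross-camera estimate is (514.4,219.5). Descending to z of about 90.

{"op": "servo_tool", "data": {"motion": [0.5, 0, -12, 0, 0, 0, 100, 1, -1, -20, 0, 0, 0, 100, 0, 0, -20, 0, 0, 0, 100, 0, 0, -20, 0, 0, 0, 100, 0, 0, -20, 0, 0, 0, 100, 0, 0, -20, 0, 0, 0, 100, 0, 0, -15, 0, 0, 0, 100, 0, 0, -10, 0, 0, 0, 100, 0, 0, 0, 0, 0, 0, 100, 0, 0, 0, 0, 0, 0, 100]}}

```text
time_s: 11.38
ee_pos: [514.9, 216.6, 91.9]
ee_rot: [180.0, 0.0, -0.1]
force: [0.9, 0.4, -0.3]
gripper_width: 91.6
```

{"op": "servo_tool", "data": {"motion": [0, 0, 0, 0, 0, 0, 65, 0, 0, 0, 0, 0, 0, 50, 0, 0, 0, 0, 0, 0, 42, 0, 0, 0, 0, 0, 0, 38, 0, 0, 0, 0, 0, 0, 34, 0, 0, 0, 0, 0, 0, 30, 0, 0, 0, 0, 0, 0, 20, 0, 0, 0, 0, 0, 0, 10, 0, 0, 0, 0, 0, 0, 10], "newtons": 20}}

```text
time_s: 12.13
ee_pos: [514.9, 217.6, 92.0]
ee_rot: [180.0, -0.0, -0.1]
force: [0.2, -0.5, -0.0]
gripper_width: 34.2
```

{"op": "servo_tool", "data": {"motion": [0, 0, 0, 0, 0, 0, 10, 0, 0, 0, 0, 0, 0, 10, 0, 0, 0, 0, 0, 0, 10], "newtons": 25}}

```text
time_s: 12.38
ee_pos: [514.9, 217.5, 91.9]
ee_rot: [180.0, -0.0, -0.1]
force: [-0.1, 0.3, 1.4]
gripper_width: 31.7
```

```bash
sed -i s/w6/w7/ st.py; python3 st.py; python3 -c "
from workcell import sensors
s=sensors.state();print(s['force'],s['gripper_width'])"
```

```text
12.3833 [514.89974156 217.53785785  91.93438897] [ 1.79999761e+02 -2.19156609e-03 -5.68831184e-02] [ 21.7  24.1 103.   -0.   52.8  21.8]
6 12 4029 [514.9 241.7   8.1] [514.6 236.8   9. ] [469.1 206.    6.1] [560.1 267.6  12. ]
36 42 517 [514.8 234.9  38. ] [514.6 228.8  38.9] [493.  212.9  36. ] [536.2 244.7  41.8]
60 110 2247 [514.4 234.6  91.1] [514.5 220.4  85. ] [487.8 202.3  60.1] [541.3 238.5 110. ]
122 130 1903 [514.6 219.8 126.1] [514.4 223.6 126. ] [489.2 209.6 122. ] [539.7 237.6 130. ]
[ 0.05697936 -0.01253199 -0.57521634] 31.611326794256538
```

View pics/w7.png

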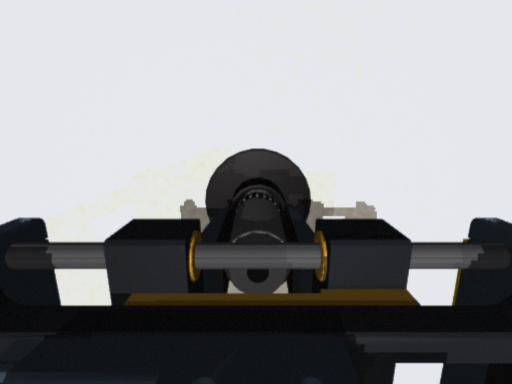

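Gripped at 31.7 mm, with the microscope upright between the pads. Lifting straight up.

{"op": "servo_tool", "data": {"motion": [0, 0, 4, 0, 0, 0, 10, 0, 0, 8, 0, 0, 0, 10, 0, 0, 12, 0, 0, 0, 10, 0, 0, 15, 0, 0, 0, 10, 0, 0, 20, 0, 0, 0, 10, 0, 0, 20, 0, 0, 0, 10, 0, 0, 20, 0, 0, 0, 10, 0, 0, 20, 0, 0, 0, 10, 0, 0, 20, 0, 0, 0, 10, 0, 0, 20, 0, 0, 0, 10], "newtons": 30}}

```text
time_s: 13.27
ee_pos: [514.6, 217.4, 252.6]
ee_rot: [-180.0, -0.0, -0.1]
force: [1.1, -0.4, -1.0]
gripper_width: 31.6
```

{"op": "servo_tool", "data": {"motion": [0, 0, 20, 0, 0, 0, 10, 0, 0, 15, 0, 0, 0, 10, 0, 0, 8, 0, 0, 0, 10, 0, 0, 0, 0, 0, 0, 10, 0, 0, 0, 0, 0, 0, 10]}}

```text
time_s: 13.68
ee_pos: [514.6, 217.4, 293.8]
ee_rot: [180.0, 0.0, -0.1]
force: [0.2, 0.2, -1.3]
gripper_width: 31.9
```

```bash
cat > lk.py <<'E'
import sys
from workcell import sensors, grab_frame
from h import *
k=sys.argv[1]
s=sensors.state();p=s["ee_pos"];print(s["time_s"],p,s["ee_rot"],s["force"],s["gripper_width"])
for n in("scene","top"):
    f=grab_frame(n);np.savez(f"{n}_{k}.npz",**f);P=cloud(f)
    u,v=map(int,proj(f,p-[0,0,50])); u=min(max(u,60),452);v=min(max(v,60),324);crop(f,u-60,u+60,v-60,v+60,5,f"pics/{n}_{k}.png")
    Q=P.reshape(-1,3);Q=Q[~np.isnan(Q[:,0])];Q=Q[(np.hypot(Q[:,0]-p[0],Q[:,1]-p[1])<30)]
    for a in range(-90,-15,12):
        S=Q[(Q[:,2]>p[2]+a)&(Q[:,2]<p[2]+a+12)]
        if len(S)>4: print(n,a,len(S),(S.mean(0)-p).round(1),(S.min(0)-p).round(1),(S.max(0)-p).round(1))
E
python3 lk.py a
```

```text
13.6833 [514.64560268 217.39344624 293.84302436] [ 1.79993276e+02  7.29001980e-03 -5.82512542e-02] [ 0.20086583  0.20727256 -1.2891922 ] 31.86510278377834
scene -90 10 [  0.   -4.3 -79.9] [-14.   -8.8 -82.2] [ 10.4   0.3 -78. ]
scene -78 30 [  1.   -5.2 -71.5] [-12.5 -12.3 -77.3] [ 10.2  10.2 -66. ]
scene -66 25 [  2.4  -5.5 -60.4] [-13.4 -14.1 -66. ] [ 11.    5.5 -54. ]
scene -54 40 [  3.4  -6.9 -47.6] [-13.2 -15.  -53.9] [ 13.4   5.5 -42. ]
scene -42 42 [  1.6  -7.3 -35.3] [-16.  -15.2 -40.6] [ 13.8  11.8 -30. ]
scene -30 33 [ -1.1  -8.1 -24.4] [-18.5 -15.1 -29.9] [ 12.9  10.1 -19.5]
scene -18 62 [  0.1  -9.3 -11.3] [-24.6 -19.6 -17.8] [22.8 15.2 -6. ]
top -90 7 [ -2.1  -8.4 -80.4] [-11.2 -11.5 -84.7] [  9.3  -3.9 -78.2]
top -78 8 [ -0.9 -10.7 -72.1] [ -8.8 -12.3 -77.3] [  6.5  -8.9 -66.9]
top -66 5 [  0.5 -12.5 -56.6] [ -9.  -13.7 -60.2] [  8.6 -11.4 -54.1]
top -54 20 [ -1.6 -11.2 -47. ] [-13.9 -15.2 -53.7] [ 13.5  -5.4 -42.2]
top -42 16 [ -0.1 -11.  -35.8] [-14.  -14.1 -41.5] [ 13.3  -5.8 -30.4]
top -30 20 [ -2.4 -12.3 -23.8] [-19.1 -17.9 -29.5] [ 12.8  -5.4 -18.3]
top -18 23 [ -1.2 -14.2 -12. ] [-21.6 -19.8 -17.8] [21.9 -6.1 -6.7]
```

View pics/scene_a.png

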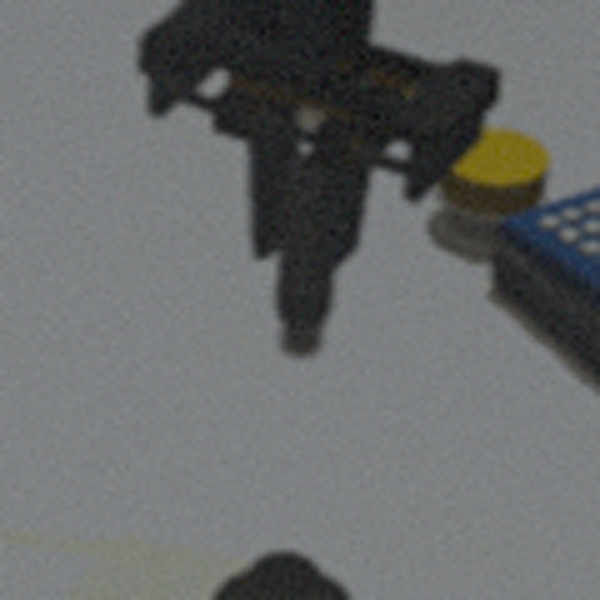

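The microscope hangs upright with its nose about 82 mm below the TCP (z of about 212). Carrying it across at this height.

{"op": "servo_tool", "data": {"motion": [0, -5, 0, 0, 0, 0, 10, 0, -12, 0, 0, 0, 0, 10, 0, -20, 0, 0, 0, 0, 10, 0, -22, 0, 0, 0, 0, 10, 0, -22, 0, 0, 0, 0, 10, 0, -22, 0, 0, 0, 0, 10, 0, -22, 0, 0, 0, 0, 10, 0, -22, 0, 0, 0, 0, 10, 0, -22, 0, 0, 0, 0, 10, 0, -22, 0, 0, 0, 0, 10]}}

```text
time_s: 14.62
ee_pos: [514.2, 24.4, 293.5]
ee_rot: [180.0, 0.1, -0.1]
force: [-0.2, -1.0, -1.4]
gripper_width: 31.3
```

{"op": "servo_tool", "data": {"motion": [0, -22, 0, 0, 0, 0, 10, 0, -22, 0, 0, 0, 0, 10, 0, -22, 0, 0, 0, 0, 10, 0, -22, 0, 0, 0, 0, 10, 0, -22, 0, 0, 0, 0, 10, 0, -22, 0, 0, 0, 0, 10, 0, -22, 0, 0, 0, 0, 10, 0, -22, 0, 0, 0, 0, 10, 0, -22, 0, 0, 0, 0, 10, 0, -22, 0, 0, 0, 0, 10]}}

```text
time_s: 15.45
ee_pos: [513.8, -195.4, 293.5]
ee_rot: [180.0, 0.1, -0.1]
force: [1.0, 0.5, -2.2]
gripper_width: 31.3
```

{"op": "servo_tool", "data": {"motion": [-1, -22, 0, 0, 0, 0, 10, -1, -20, 0, 0, 0, 0, 10, -1, -16, 0, 0, 0, 0, 10, 0, -9, 0, 0, 0, 0, 10, 0, -4, 0, 0, 0, 0, 10, 0, 0, 0, 0, 0, 0, 10, 0, 0, 0, 0, 0, 0, 10]}}

```text
time_s: 16.03
ee_pos: [511.7, -264.0, 293.8]
ee_rot: [-180.0, 0.0, -0.1]
force: [-0.2, 0.1, -2.1]
gripper_width: 31.4
```

```bash
python3 lk.py b
```

```text
16.0333 [ 511.68812165 -264.04038052  293.78178821] [-1.79951204e+02  1.97688813e-02 -5.85423750e-02] [-0.16452479  0.07898758 -2.10943837] 31.40205994271786
scene -90 9 [  4.7  -3.6 -80.3] [ -4.3  -8.6 -82.5] [ 10.1   4.  -78.3]
scene -78 41 [  4.1  -3.7 -72.1] [ -9.9  -9.9 -77.8] [ 12.1  10.8 -66.3]
scene -66 27 [  4.8  -4.3 -60.4] [-11.7 -11.3 -65.9] [ 12.1   8.9 -54. ]
scene -54 55 [  6.2  -4.2 -47.7] [-12.6 -13.  -53.9] [ 14.6  17.1 -42.1]
scene -42 49 [  6.6  -4.7 -36.5] [-11.2 -13.9 -42. ] [ 16.5  13.6 -30.4]
scene -30 28 [ -1.5 -10.  -24.1] [-22.5 -16.3 -30. ] [ 14.9   8.9 -18.2]
scene -18 80 [  1.6  -9.2 -11.8] [-23.5 -18.2 -17.9] [23.8 15.  -6.5]
top -54 5 [  7.4  15.8 -51.3] [  0.4  12.5 -53.6] [ 12.9  18.3 -48.9]
top -42 7 [  2.5  16.8 -38.1] [ -4.9  14.7 -41.4] [ 10.   17.7 -33.7]
```

View pics/scene_b.png

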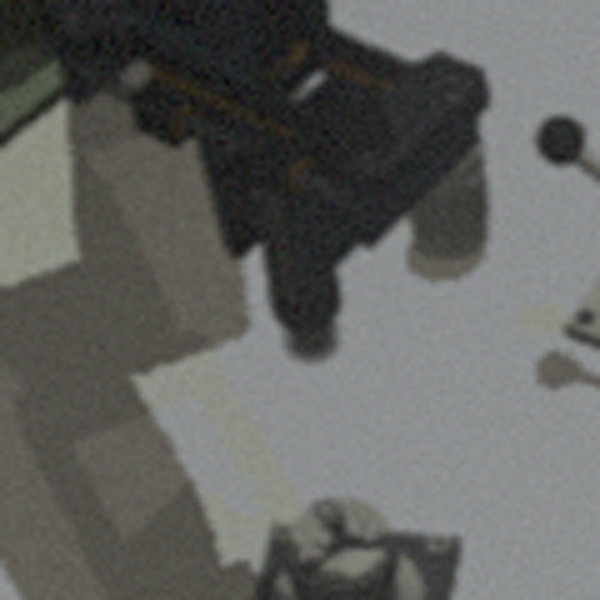

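View pics/top_b.png

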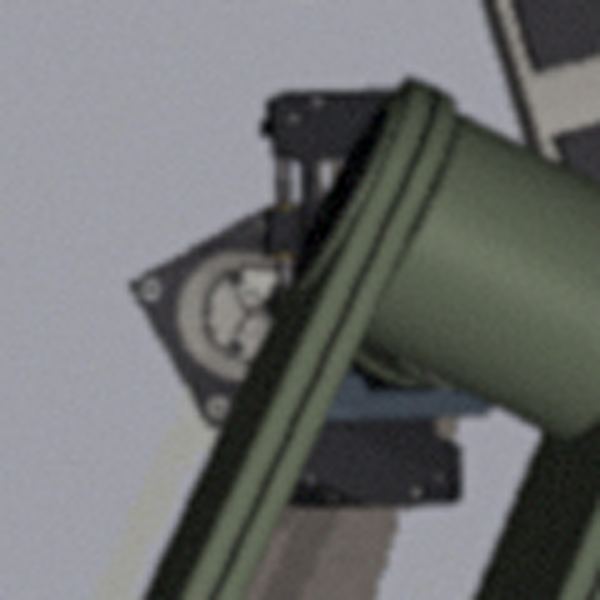

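Carry is done, and the nose hangs above the chuck in the scene view at (312,345). The scope axis sits about 2 mm to +y of the TCP, so I'll correct that and descend to about 3 cm above the bit to check.

{"op": "servo_tool", "data": {"motion": [0, -1, -8, 0, 0, 0, 10, 0, -1, -15, 0, 0, 0, 10, 0, 0, -18, 0, 0, 0, 10, 0, 0, -18, 0, 0, 0, 10, 0, 0, -15, 0, 0, 0, 10, 0, 0, -9, 0, 0, 0, 10, 0, 0, -4, 0, 0, 0, 10, 0, 0, 0, 0, 0, 0, 10, 0, 0, 0, 0, 0, 0, 10]}}

```text
time_s: 16.88
ee_pos: [512.3, -266.5, 207.5]
ee_rot: [180.0, -0.1, -0.0]
force: [-0.6, 0.1, -1.5]
gripper_width: 31.2
```

```bash
python3 lk.py c
python3 - <<'E'
from h import *
f=dict(np.load("scene_c.npz"))
u,v=map(int,proj(f,[511.7,-264.2,110]))
print(u,v);crop(f,u-40,u+40,v-40,v+40,9,"pics/scene_cc.png")
E
```

```text
16.8833 [ 512.31224886 -266.50866354  207.50441373] [ 1.79972495e+02 -5.74651437e-02 -4.12119153e-02] [-0.64090445  0.14177445 -1.49313915] 31.20900081908208
scene -90 10 [  4.   -2.5 -81. ] [ -5.8  -7.8 -83.9] [ 10.5   9.1 -78.2]
scene -78 32 [  4.4  -3.1 -72.4] [ -9.9 -10.8 -77.4] [ 11.6  11.7 -66. ]
scene -66 24 [  5.4  -4.1 -60.4] [ -6.5 -11.2 -66. ] [ 12.8   8.2 -54.3]
scene -54 42 [  6.1  -4.4 -47.7] [-10.1 -11.9 -53.9] [ 14.3  16.7 -42.8]
scene -42 42 [  5.2  -4.9 -37. ] [-11.9 -12.9 -41.9] [ 14.3  12.6 -30.2]
scene -30 23 [ -0.3 -11.2 -23.3] [-22.4 -16.2 -29. ] [ 18.1  -7.8 -18.4]
scene -18 67 [  3.1  -8.7 -11. ] [-24.2 -18.1 -17.6] [25.4 14.1 -6. ]
203 219
```

View pics/scene_cc.png

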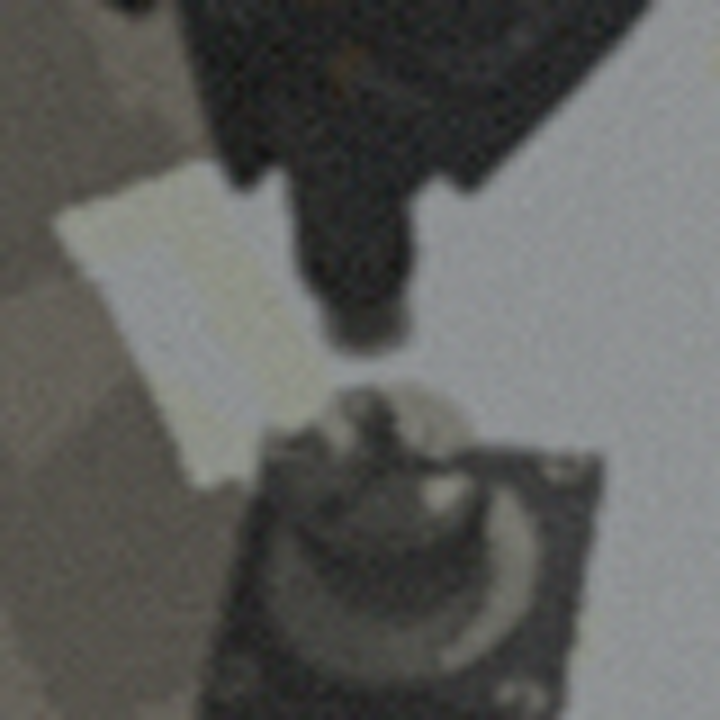

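```bash
cat > cmp.py <<'E'
import sys
from h import *
from scipy.optimize import least_squares
f=dict(np.load(sys.argv[1])); tz=float(sys.argv[2]); P=cloud(f); Q=P.reshape(-1,3);Q=Q[~np.isnan(Q[:,0])]
def fit(z0,z1,r,c=(511.7,-264.5)):
    S=Q[(Q[:,2]>z0)&(Q[:,2]<z1)&(np.hypot(Q[:,0]-c[0],Q[:,1]-c[1])<r+5)][:,:2]
    g=lambda p:np.hypot(S[:,0]-p[0],S[:,1]-p[1])-r
    x=least_squares(g,c,loss="soft_l1");return x.x.round(1),len(S),np.abs(g(x.x)).mean().round(2)
print("barrel",fit(tz-56,tz-24,16),"low barrel",fit(tz-57,tz-42,16),"nose",fit(tz-80,tz-59,13))
print("ring",fit(44,61,28),"bit",fit(81,93,5))
S=Q[(np.hypot(Q[:,0]-511.7,Q[:,1]+264.5)<7)&(Q[:,2]>80)&(Q[:,2]<100)];print("bit mean",S.mean(0),S[:,2].max(),len(S))
for n,p in(("nose",[511.7,-264.2,tz-82]),("tip",[511.7,-264.2,94]),("face",[511.7,-264.2,67])): print(n,proj(f,p))
E
python3 cmp.py scene_c.npz 207.5;python3 cmp.py scene0.npz 207.5 | grep -v barrel
```

```text
barrel (array([ 509.9, -262.3]), 99, np.float64(0.86)) low barrel (array([ 509.8, -262.2]), 48, np.float64(0.83)) nose (array([ 509.7, -262.1]), 49, np.float64(0.78))
ring (array([ 509. , -263.2]), 95, np.float64(1.1)) bit (array([ 508.4, -262.3]), 16, np.float64(1.03))
bit mean [ 510.63687811 -265.05547875   86.81732917] 92.91446228064444 19
nose (np.float64(203.2674952988495), np.float64(215.38775134235703))
tip (np.float64(204.5276321381596), np.float64(223.34618925712792))
face (np.float64(205.56868608652593), np.float64(229.92100157555575))
ring (array([ 509. , -263.2]), 102, np.float64(1.05)) bit (array([ 514.4, -265. ]), 15, np.float64(1.51))
bit mean [ 510.64654278 -265.58481503   88.58109007] 92.84217621656649 15
nose (np.float64(203.2674952988495), np.float64(215.38775134235703))
tip (np.float64(204.5276321381596), np.float64(223.34618925712792))
face (np.float64(205.56868608652593), np.float64(229.92100157555575))cmp.py:8: RuntimeWarning: Mean of empty slice.
  x=least_squares(g,c,loss="soft_l1");return x.x.round(1),len(S),np.abs(g(x.x)).mean().round(2)
  ret = ret.dtype.type(ret / rcount)
```

In the scene camera the nose fit and the ring fit differ by only (+0.8,+1.0) mm, and the barrel and nose fits agree, so it is upright. Small correction, then final descent.

{"op": "servo_tool", "data": {"motion": [-0.5, -1, -3, 0, 0, 0, 10, 0, 0, -4, 0, 0, 0, 10, 0, 0, -5, 0, 0, 0, 10, 0, 0, -4, 0, 0, 0, 10, 0, 0, -3, 0, 0, 0, 10, 0, 0, -2, 0, 0, 0, 10, 0, 0, 0, 0, 0, 0, 10, 0, 0, 0, 0, 0, 0, 10, 0, 0, 0, 0, 0, 0, 10, 0, 0, 0, 0, 0, 0, 10]}}

```text
time_s: 17.82
ee_pos: [511.6, -267.6, 186.2]
ee_rot: [180.0, -0.0, -0.1]
force: [0.0, 0.2, -1.8]
gripper_width: 31.8
```

```bash
python3 lk.py d; python3 cmp.py scene_d.npz 186.5
python3 - <<'E'
from workcell import sensors, grab_frame
from h import *
f=dict(np.load("scene_d.npz"))
u,v=map(int,proj(f,[511.7,-264.2,110]))
crop(f,u-40,u+40,v-40,v+40,9,"pics/scene_dd.png")
s=sensors.state();f=grab_frame("wrist");cv2.imwrite("pics/w8.png",f["image"][:,:,::-1]);print(s["qvel"].round(2),s["ee_pos"])
P=cloud(dict(np.load("scene_d.npz"))).reshape(-1,3);P=P[~np.isnan(P[:,0])]
for c in((707,-14),(388,-7.5)):
    S=P[(np.hypot(P[:,0]-c[0],P[:,1]-c[1])<30)&(P[:,2]>115)&(P[:,2]<135)];print("bottle",S.mean(0),len(S))
E
```

```text
17.8167 [ 511.56257307 -267.55087549  186.20242212] [ 1.79987101e+02 -2.99866639e-02 -5.61623058e-02] [ 0.01643218  0.1605888  -1.77277401] 31.792272311277298
scene -90 12 [  3.7  -2.7 -79.5] [ -6.3  -8.4 -83.3] [ 10.4   9.2 -78.2]
scene -78 29 [  4.3  -3.  -71. ] [ -9.5 -10.6 -77.1] [ 11.6  10.9 -66. ]
scene -66 20 [  6.4  -3.7 -60.6] [ -2.2 -12.3 -65.9] [ 12.   13.8 -54.6]
scene -54 43 [  5.6  -5.5 -47.6] [-11.  -13.3 -53.7] [ 15.9   9.6 -42.2]
scene -42 39 [  6.1  -4.3 -36.5] [-12.5 -12.4 -41.5] [ 15.2  13.2 -30.3]
scene -30 21 [ -1.5  -9.8 -23.8] [-19.4 -12.3 -29.5] [ 13.8   5.5 -18.1]
scene -18 63 [  1.5  -8.7 -11.1] [-24.6 -18.1 -17.9] [23.9 13.7 -6.2]
barrel (array([ 508.8, -263.4]), 99, np.float64(0.88)) low barrel (array([ 508.8, -263.6]), 50, np.float64(0.84)) nose (array([ 508.9, -263.5]), 50, np.float64(0.84))
ring (array([ 509.1, -263.6]), 100, np.float64(1.1)) bit (array([ 507.9, -263.7]), 9, np.float64(1.1))
bit mean [ 512.58687672 -264.71567897   85.74459741] 92.50575569583793 12
nose (np.float64(204.11316923746995), np.float64(220.72863443274855))
tip (np.float64(204.5276321381596), np.float64(223.34618925712792))
face (np.float64(205.56868608652593), np.float64(229.92100157555575))
[0.   0.03 0.05 0.12 0.04 0.03] [ 511.52047761 -267.51927584  186.17140148]
bottle [706.48950536 -15.59810208 123.46849546] 68
bottle [386.93786068  -7.5173859  123.21274978] 51
```

View pics/scene_dd.png

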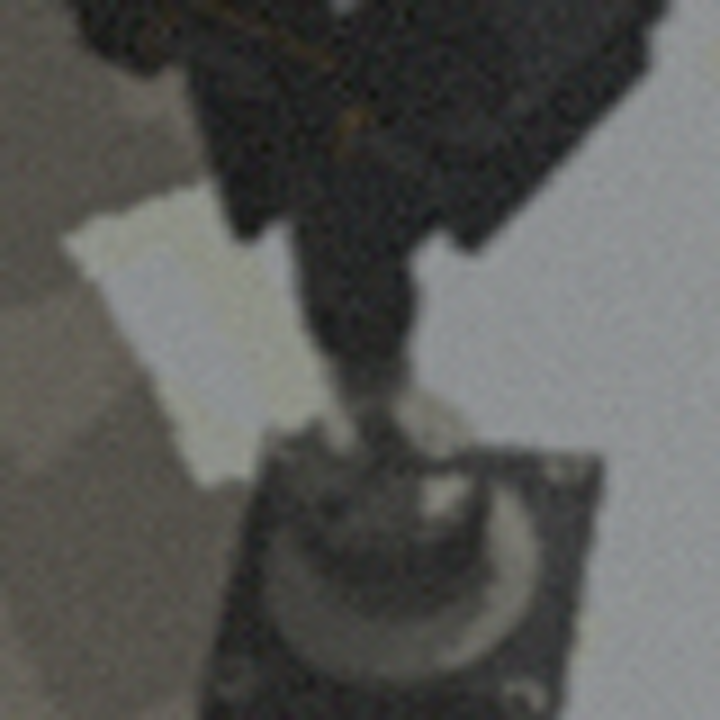

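View pics/w8.png

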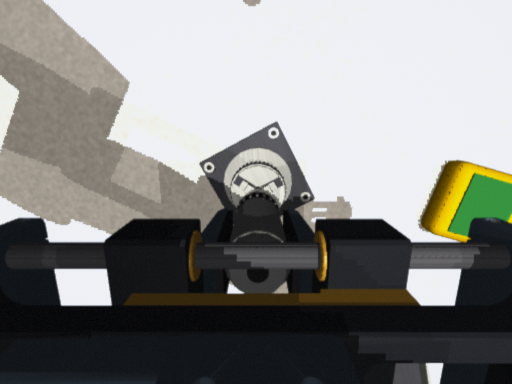

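Same-sensor fits now put the nose within 0.3 mm of the ring axis. The nose is at z of about 104 against the tip at about 94, the arm is still, and the bottles have not moved. Handing in.

```bash
python3 -c "
from workcell import env
print(env.job_done())"
```

```text
the job is handed in; nothing more can be done
None
```

I handed the job in with the microscope gripped, upright and still over the bit, about 17.8 s into the 64 s allowed. `job_done` gave no verdict.

**What I did:**
- **Chuck:** I gripped the ring and turned it clockwise about 103° of tool rotation. Torque about the vertical rose from 0.24 to 1.37 N m.
- **Jaws:** a wrist picture taken after releasing the ring showed the jaws in on the bit.
- **Microscope:** I lifted it straight out of the stand. I carried it over the press with its nose about 212 mm up, against 162 mm for the lever, then lowered it over the bit.

**Last checks:**
- **Centring:** the scene-camera fits of nose and ring axis agree to about 0.3 mm. My other estimate, from the grip positions, puts the offset at 1 to 1.5 mm in y. The limit is 5 mm.
- **Height:** the nose is at about 104 mm and the bit's point at about 94 mm, so the gap is roughly 10 mm.
- **Tilt:** the barrel and nose fits line up, so it hangs upright.
- **Bottles:** both are still standing within about 2 mm of where they were.

**Not confirmed:**
- **Jaw force and ring angle:** I could not measure either directly. I inferred tightness from the torque and the picture.
- **Press lever:** I did not re-measure its angle, but the move crossed it about 50 mm above and met no contact force.
- **Camera agreement:** the cameras disagreed with each other by 2 to 4 mm in y.
- **Bit fit:** the final fit of the bit itself had only 9 points, so I relied on the ring axis instead.

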